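Unlock the indexing slide: draw the pin, park it, run the carriage out

TASK

Unlock the drilling slide: turn the T-handled locking pin counterclockwise (seen from above) until its ears find the hidden key slot, draw it out of the bridge, and park it upright in the side notch of the pin rest, its collar lying flat on the shelf behind the lip. Only then push the carriage by its black knob all the way to its end stop, so that the block can be unloaded. Let go of everything and do not disturb the tape measure, the sanding block or the angle bracket.

Things in the scene. Friction and masses are not known exactly. Their poses are not given: they have to be found in the camera images.
- jig: Drilling slide, fixed: plywood bed 92 x 290 x 8 mm (x -46 to 46, y -65 to 225 mm), rails 22 mm high, dark steel bridge 87 (x) x 60 (y) mm, top 52 mm above the bench, end stop at y = 213 mm, 34 mm high. Origin on the bench under the bridge's bore, z up; the carriage moves out along +y.
- bore (a point): Centre of the 28 mm hole in the bridge's top face, 52 mm above the bench. Inside, 37 to 48 mm above the bench, a fixed key plate has a slot 10 x 26 mm for the pin's ears. Its direction differs each time, is not measured and is hidden: 25 to 90 degrees counterclockwise, seen from above, of where the handle stands at the start.
- pin: Loose steel locking pin, 82 mm tall, about 160 g, starting upright in the bore, tip 10 mm above the bench. Origin at the centre of the lower tip, z up. Shank 12 mm thick; round collar 34 mm wide, 42 to 47 mm above the tip; neck 11 mm; T-handle: rounded bar 56 mm long along the pin's x, 12 mm wide along y, 62 to 82 mm above the tip.
- tip (a point): Centre of the pin's lower tip. Two ears (a 5 mm rod, 22 mm end to end, parallel to the T-handle) cross the shank 20 mm above it. Down, the pin turns freely. Turned wrongly, it lifts about 4.5 mm and its ears stop hard under the key plate; within about 10 degrees of the slot it draws out freely, and is out after 42 mm. Its tip locks the carriage.
- collar (a point): Centre of the underside of the pin's collar, 42 mm above the tip. At the start it lies on the bridge.
- grip (a point): Place to grip the pin: in the T-handle, 74 mm above the tip; pinch across the 12 mm width, along the pin's y.
- rest: Pin rest, dark steel, fixed. Origin on the bench under the notch's seat, z up. Level shelf 5 mm thick, top 45 mm above the bench, 50 mm wide (y), x = -29 to 36 mm, on a column at x = 24 to 36. Notch 15 mm wide from the edge at -x to just behind the seat, mouth flared to about 24 mm; beside the mouth, at x = -26.5 to -20.5, a lip stands 3 mm above the shelf.
- seat (a point): The seat in the notch, on the shelf's top face, 45 mm above the bench; axes as the rest's, notch open to -x. The pin's ears do not pass down there: bring the pin in from -x, the collar's underside 49 to 58 mm above the bench (collar over the lip, ears under the shelf), then lower it at the seat; parked, its tip hangs 3 mm clear of the bench.
- carriage (a joint): Travel of the carriage in m: about 0 where the pin locks it, 0.070 at the end stop. It moves along the jig's +y with about 2.5 N of friction and stays where it is left. Aluminium slide 44 mm wide carrying a wooden block (top about 49 mm above the bench) between two fences.
- knob (a point): Middle of the carriage's upright black knob: 20 mm thick, 40 to 64 mm above the bench on a thinner stem; this point is 53 mm above the bench. At the start it is 52 mm from the bore along the jig's +y, between bridge (22 mm off) and fence (16 mm off its middle); pinch it across the jig's x, or push it.
- tape_measure: Yellow tape measure lying on its side, 67 x 77 x 31 mm, bystander; origin at the centre of its underside.
- sanding_block: Sanding block, 64 x 112 x 36 mm, bystander; origin at the centre of its underside.
- angle_bracket: Steel angle bracket, 60 x 40 x 50 mm, bystander; origin at the centre of its underside.
Not all that is in view belongs to the job. What is shaped like the pin but orange is not meant. Leave any pink look-alike of the rest alone.

How it is judged:
By the outcome, as a careful person would: the job done as asked, in the order asked, and still so for the second after the job is handed in, with the robot touching nothing.
It also fails if it takes over 64 s, if anything falls off the work surface, if the arm or the gripper's body presses on something with over 40 N, if the wrist force passes 120 N, or if a joint passes its speed limit or range.

ROBOT

A 6-joint arm with a two-finger parallel gripper is mounted at the origin on a cart in front of the work surface, level with it; the furniture and walls round the work are solid. World frame = base frame: x ahead of the robot, y to its left, z up, the work surface at z = 0. Lengths are in m, angles in rad, forces in N, time in s.
With the tool pointing down it reaches from about 0.35 to 0.85 m from the base axis. Payload 8.1 kg.
Tool frame: the origin (TCP) lies at the centre of the arm's flange, where the gripper is bolted on; the fingertips stand 186 mm ahead of it and the grasp point (between the pads) lies 167 mm ahead of it; z points along the fingers, y is the line along which they close (so a half turn about z gives the same grasp; the last joint's range is limited). The gripper opens to 93 mm and grips with 3 to 60 N. Pads are 15 mm wide; open, the fingers measure 128 mm over their backs; the gripper's body (75 mm by 188 mm) begins 65 mm behind the grasp point.
Start: joints at [-1.432, 0.13, 1.488, -0, 1.523, -0.085], TCP at [0.133, -0.585, 0.405] pointing down, gripper open.
Joint ranges: [-2.96, 2.96], [-0.89, 2.26], [0.02, 2.5], [-1.34, 4.48], [0, 2.73], [-2.66, 2.66]. Speed limits (rad/s): [2.39, 2.39, 2.79, 3.14, 3.14, 3.14].

INTERFACE

Orientations are given as a rotation vector (axis times angle).
In Python, from plant import read_state, read_camera, camera_params, robot gives the robot as it stands.
- The arm moves only by the tool carry_out, never from a script. Its argument "targets" is a list of rows, each an object of numbers: "hand": the opening in per cent of the stroke, from 0 (shut) to 100 (fully open); "x", "y", "z": the shift along the tool's x, y, z in m; "ax", "ay", "az": the turn, a rotation vector about the tool's x, y, z in rad. In form: [{"hand": .., "x": .., "y": .., "z": .., "ax": .., "ay": .., "az": ..}, ...]. A call has 1 to 8 rows; each row is the pose to reach, as a shift and turn from the pose commanded when the call began, along the tool's axes at that moment; what a row does not reach only later rows make up. A row lasts 1/8 s, in which the tool goes at most 62.5 mm and 10.7 degrees, less where a joint would pass 70% of its speed; a pose out of reach is approached as far as the arm can. A call with a gripper value outside its range is refused whole. The fingers move at their own pace and stop on an object; "newtons" is the grip in N (left out, the last holds). Time passes only in rows, so rows that repeat a pose let the fingers close. It gives the time, the measured TCP pose, the force, the opening and the grip force at its end, in the units of the state.
- read_state(): the state, without advancing time (a new reading comes with each control period).
- read_camera(name): name is "scene" or "top" or "wrist"; returns (picture, depth): 400x640x3 uint8, blue, green, red; 400x640 float32, m along the optical axis (not along the pixel's ray), 0 where there is no reading.
- camera_params(name): a dict with "fx", "fy", "cx", "cy" (pixels), "position" and "rotation" of the camera in the world. Camera axes: x right, y up, looking along -z (the intrinsics and any distortion apply to the point x, -y, -z); pixel columns grow to the right and rows downward; lengths in m; the calibration is good to about 2 mm. A picture is of the moment at which its call begins: read the wrist's pose just before it. camera_params takes no time and is no camera call; for the wrist camera it gives the pose at the moment of the call.
- robot.close_job(): hands the job in; it is judged then, once.
The state is a dict: "t": time; "q": joint angles; "dq": joint speeds; "joint_torque": joint torques, N m; "tool_pos": TCP position; "orientation": TCP orientation; "force": force on the tool from outside, world axes, zero at the start; "wrist_torque": the same for the moment, N m; "opening": finger opening in m; "gripper_force": force on a finger pad.
Only numpy, scipy, OpenCV 4.12 (cv2) and the standard library are available. Lean on these libraries where they do the work, as an engineer would, in place of code of your own. Each camera call takes 0.05 s, during which the arm holds its last target. There are 200 camera calls.

## Working session

There is one attempt and no reset: what is moved stays moved. The work goes in short steps, Python scripts to look and compute and a tool call to move; the robot and the scene stay as the last step left them, time stands still between calls to the robot, and variables do not carry over. Pictures are saved under pics/ and viewed, at most 10 in all, crops included, and the job is handed in when it is done.

Besides the shell and the picture viewer there is one more tool, called by a JSON object that holds its "op" and its "data", one argument or row to a line. carry_out: Moves the arm, as the interface text tells. Its arguments: {"type":"object","properties":{"targets":{"type":"array","items":{"type":"object","properties":{"hand":{"type":"number"},"x":{"type":"number"},"y":{"type":"number"},"z":{"type":"number"},"ax":{"type":"number"},"ay":{"type":"number"},"az":{"type":"number"}}}},"newtons":{"type":"number"}},"required":["targets"]}

```bash
mkdir -p pics
cat > h.py <<'E'
import numpy as np, cv2
from plant import read_state, read_camera, camera_params, robot
from scipy.spatial.transform import Rotation as R
def pts(name, depth, P):
    v,u=np.mgrid[0:400,0:640]
    d=depth
    c=np.stack([(u-P['cx'])/P['fx']*d,-(v-P['cy'])/P['fy']*d,-d],-1)
    return c@np.array(P['rotation']).reshape(3,3).T+np.array(P['position'])
def ray(P,u,v,z):
    d=np.array([(u-P['cx'])/P['fx'],-(v-P['cy'])/P['fy'],-1])
    d=np.array(P['rotation']).reshape(3,3)@d; p=np.array(P['position'])
    return p+d*(z-p[2])/d[2]
E
python3 - <<'E'
from h import *
for n in ("scene","top"):
    P=camera_params(n); im,d=read_camera(n)
    cv2.imwrite(f"pics/{n}0.png",im); np.savez(f"{n}0.npz",im=im,d=d)
    print(n,{k:(np.round(v,4).tolist() if not isinstance(v,str) else v) for k,v in P.items()})
s=read_state(); print(s)
E
```

```text
scene {'fx': 403.2786, 'fy': 403.2786, 'cx': 317.0796, 'cy': 195.2235, 'position': [0.2406, 0.3802, 0.779], 'rotation': [0.2789, -0.8212, -2.3887]}
top {'fx': 456.8794, 'fy': 456.8794, 'cx': 326.7267, 'cy': 198.2859, 'position': [0.4377, -0.081, 1.0877], 'rotation': [0.1225, -0.1099, -1.5831]}
{'t': 0.1, 'q': array([-1.43240347e+00,  1.31099164e-01,  1.48915252e+00, -4.62672152e-06,
        1.52297458e+00, -8.53895569e-02]), 'dq': array([-0.00039457, -0.00279914, -0.00030792, -0.00026161, -0.00157786,
        0.00269585]), 'joint_torque': array([ 2.67557280e-04, -5.61340570e+01, -4.93094766e+01,  7.68810301e-02,
        2.90262583e-02, -5.74818000e-05]), 'tool_pos': array([ 0.1331516 , -0.58483897,  0.40379381]), 'orientation': array([-3.12032462e+00, -3.50601601e-01,  7.52143089e-05]), 'force': array([-1.39188503,  0.42697031,  0.76908018]), 'wrist_torque': array([ 0.03519069, -0.00747675, -0.03107342]), 'gripper_force': 0.0, 'opening': 0.09344683853508173}
```

View pics/top0.png

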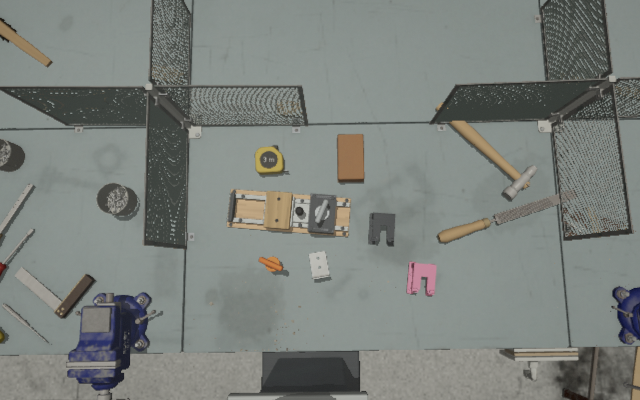

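View pics/scene0.png

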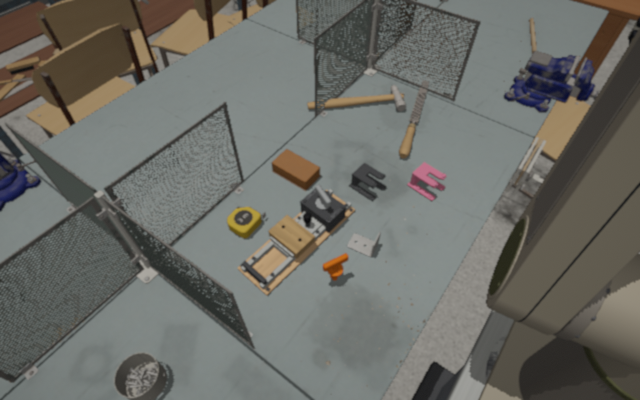

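The top view shows these candidates. For the pin, the grey T-handle on the dark bridge at (322,210), versus the orange one at (270,264). For the rest, the dark one at (382,228), versus the pink one at (422,279). The knob is at (300,211). By the description I choose the grey pin and the dark rest.

```bash
sed -i "s/np.array(P\['rotation'\]).reshape(3,3)/R.from_rotvec(P['rotation']).as_matrix()/" h.py
python3 - <<'E'
from h import *
z=np.load("top0.npz"); im,d=z['im'],z['d']; P=camera_params("top"); X=pts("top",d,P)
c=cv2.resize(im[180:290,220:440],None,fx=3.6,fy=3.6,interpolation=cv2.INTER_CUBIC); cv2.imwrite("pics/crop0.png",c)
hsv=cv2.cvtColor(im,cv2.COLOR_BGR2HSV)
v,u=np.mgrid[0:400,0:640]
print("table z",np.median(X[300:330,300:400,2]),"d zero frac",(d==0).mean())
def rep(name,m,zt=None):
    m=m.astype(np.uint8); n,l,st,ce=cv2.connectedComponentsWithStats(m)
    for i in range(1,n):
        if st[i,4]<25: continue
        w=l==i; Q=X[w]; zz=np.median(Q[:,2])
        vv,uu=np.nonzero(w); G=np.array([ray(P,a,b,zt if zt else zz)[:2] for a,b in zip(uu,vv)])
        r=cv2.minAreaRect((G*1000).astype(np.float32))
        print(name,"px",ce[i].round(1),"n",st[i,4],"z",zz.round(4),"mean",G.mean(0).round(4),"rect",np.round(r[0],1),np.round(r[1],1),round(r[2],1))
roi=lambda a,b,c_,d_:(u>=a)&(u<b)&(v>=c_)&(v<d_)
Z=X[...,2]
rep("handle",roi(300,345,185,245)&(Z>.075),.092)
rep("bridge",roi(300,345,185,245)&(Z>.046)&(Z<.075),.052)
rep("rest",roi(362,404,205,252)&(Z>.035)&(Z<.055),.045)
rep("knob",roi(290,308,195,230)&(Z>.054)&(Z<.075),.064)
rep("block",roi(262,293,180,235)&(Z>.04)&(Z<.056),.049)
rep("jigall",roi(215,358,180,245)&(Z>.004),.008)
rep("tape",roi(250,288,140,178)&(Z>.02),.031)
rep("sand",roi(330,370,130,186)&(Z>.02),.036)
rep("brack",roi(300,335,245,285)&(Z>.02))
E
```

```text
table z -0.0007438834244194448 d zero frac 0.0038515625
handle px [321.1 211.2] n 141 z 0.0909 mean [ 0.5574 -0.0612] rect [557.6 -61.4] [12.5 55.3] 65.5
bridge px [321.4 213.3] n 855 z 0.0525 mean [ 0.5575 -0.0611] rect [558.4 -61.1] [59.8 87.3] 84.5
rest px [383.1 225.7] n 518 z 0.0447 mean [ 0.5275 -0.2017] rect [ 524.2 -201.3] [50.3 65.8] 84.4
knob px [298.5 210.9] n 58 z 0.0627 mean [ 0.5623 -0.0097] rect [562.   -9.7] [15.8 18.2] 89.6
block px [277.3 209.8] n 952 z 0.0484 mean [0.5676 0.0399] rect [567.9  39.8] [59.8 85.1] 84.0
jigall px [347.4 180.5] n 41 z 0.0148 mean [ 0.6406 -0.1237] rect [ 639.5 -124. ] [45.6  4.9] 89.1
jigall px [288.9 212.2] n 4713 z 0.026 mean [0.5664 0.0172] rect [568.2  17.9] [292.2  96.6] 84.5
tape px [268.2 160. ] n 680 z 0.0303 mean [0.6889 0.0639] rect [691.2  63.4] [65.8 65.5] 3.2
sand px [350.1 157. ] n 1216 z 0.0339 mean [ 0.6917 -0.1303] rect [ 692.1 -130.1] [ 61.6 111.2] 89.0
brack px [319.7 277.1] n 27 z 0.0501 mean [ 0.4139 -0.0554] rect [414.  -56.1] [ 3.3 36.8] 8.5
```

View pics/crop0.png

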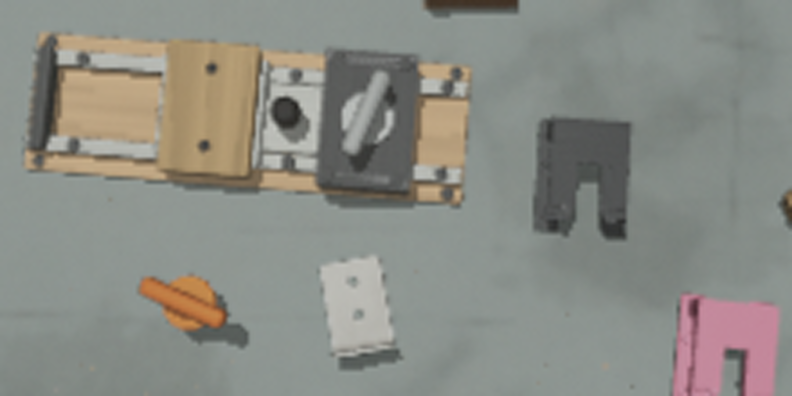

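Crop check: the steel T-handle sits on the dark bridge, with its bar running from upper right to lower left at about crop (367,112). The dark rest's notch opens downward in the image, toward the robot. The sizes match (55x12.5, 60x87 and 50x66 mm), and knob-to-bore is 52 mm. Now I work out the approach.

```bash
cat >> h.py <<'E'
def go(*wps):
    s=read_state(); R0=R.from_rotvec(s['orientation']).as_matrix(); p0=s['tool_pos']
    print("t",round(s['t'],2),"pos",p0.round(4),"yaw",np.degrees(np.arctan2(R0[1,0],R0[0,0])).round(2),"open",round(s['opening'],4),"q6",s['q'][5].round(2),"F",s['force'].round(1))
    for x,y,z,yaw in wps:
        c,n=np.cos(np.radians(yaw)),np.sin(np.radians(yaw))
        T=np.array([[c,n,0],[n,-c,0],[0,0,-1]])
        print("shift",(R0.T@(np.array([x,y,z])-p0)).round(4),"rot",R.from_matrix(R0.T@T).as_rotvec().round(4))
E
python3 - <<'E'
from h import *
go((.5575,-.0612,.36,-24.5))
E
```

```text
t 0.1 pos [ 0.1332 -0.5848  0.4038] yaw 12.82 open 0.0934 q6 -0.09 F [-1.4  0.4  0.8]
shift [ 0.53   -0.4163  0.0445] rot [-1.600e-03  4.000e-04  6.514e-01]
```

{"op": "carry_out", "data": {
  "targets": [
    {"hand":40,"x":0.265,"y":-0.208,"z":0.02,"az":0.33},
    {"hand":40,"x":0.53,"y":-0.416,"z":0.044,"az":0.651},
    {"hand":40,"x":0.53,"y":-0.416,"z":0.044,"az":0.651},
    {"hand":40,"x":0.53,"y":-0.416,"z":0.044,"az":0.651},
    {"hand":40,"x":0.53,"y":-0.416,"z":0.044,"az":0.651},
    {"hand":40,"x":0.53,"y":-0.416,"z":0.044,"az":0.651},
    {"hand":40,"x":0.53,"y":-0.416,"z":0.044,"az":0.651},
    {"hand":40,"x":0.53,"y":-0.416,"z":0.044,"az":0.651}
  ]
}}

```text
schema error: expected keys hand, x, y, z, ax, ay, az
```

Run:
```python
from h import *
go((.5575,-.0612,.36,-24.5))
```

```text
t 0.1 pos [ 0.1332 -0.5848  0.4038] yaw 12.82 open 0.0934 q6 -0.09 F [-1.4  0.4  0.8]
shift [ 0.53   -0.4163  0.0445] rot [-1.600e-03  4.000e-04  6.514e-01]
```

{"op": "carry_out", "data": {
  "targets": [
    {"hand":40,"x":0.265,"y":-0.208,"z":0.02,"ax":0,"ay":0,"az":0.33},
    {"hand":40,"x":0.53,"y":-0.416,"z":0.044,"ax":0,"ay":0,"az":0.651},
    {"hand":40,"x":0.53,"y":-0.416,"z":0.044,"ax":0,"ay":0,"az":0.651},
    {"hand":40,"x":0.53,"y":-0.416,"z":0.044,"ax":0,"ay":0,"az":0.651},
    {"hand":40,"x":0.53,"y":-0.416,"z":0.044,"ax":0,"ay":0,"az":0.651},
    {"hand":40,"x":0.53,"y":-0.416,"z":0.044,"ax":0,"ay":0,"az":0.651},
    {"hand":40,"x":0.53,"y":-0.416,"z":0.044,"ax":0,"ay":0,"az":0.651},
    {"hand":40,"x":0.53,"y":-0.416,"z":0.044,"ax":0,"ay":0,"az":0.651}
  ]
}}

```text
t: 1.1
tool_pos: [0.4454, -0.1994, 0.3724]
orientation: [3.07, -0.666, 0.0]
force: [1.4, -0.5, -0.0]
opening: 0.0368
gripper_force: 0.0
```

Run:
```python
from h import *
go((.5575,-.0612,.36,-24.5))
```

```text
t 1.1 pos [ 0.4454 -0.1994  0.3724] yaw -24.48 open 0.0368 q6 1.47 F [ 1.4 -0.5 -0. ]
shift [ 0.0447 -0.1723  0.0123] rot [ 0.0001 -0.0001  0.0003]
```

{"op": "carry_out", "data": {
  "targets": [
    {"hand":40,"x":0.045,"y":-0.172,"z":0.012,"ax":0,"ay":0,"az":0},
    {"hand":40,"x":0.045,"y":-0.172,"z":0.012,"ax":0,"ay":0,"az":0},
    {"hand":40,"x":0.045,"y":-0.172,"z":0.012,"ax":0,"ay":0,"az":0},
    {"hand":40,"x":0.045,"y":-0.172,"z":0.012,"ax":0,"ay":0,"az":0},
    {"hand":40,"x":0.045,"y":-0.172,"z":0.012,"ax":0,"ay":0,"az":0}
  ]
}}

```text
t: 1.72
tool_pos: [0.5566, -0.0634, 0.36]
orientation: [3.07, -0.665, -0.002]
force: [-0.6, -0.5, -0.6]
opening: 0.0369
gripper_force: 0.0
```

```bash
cat >> h.py <<'E'
def rep(name,X,P,m,zt,nmin=150):
    n,l,st,ce=cv2.connectedComponentsWithStats(m.astype(np.uint8))
    for i in range(1,n):
        if st[i,4]<nmin: continue
        vv,uu=np.nonzero(l==i); G=np.array([ray(P,a,b,zt)[:2] for a,b in zip(uu,vv)])
        r=cv2.minAreaRect((G*1000).astype(np.float32))
        print(name,"px",ce[i].round(0),"n",st[i,4],"z",np.median(X[l==i][:,2]).round(4),"rect",np.round(r[0],1),np.round(r[1],1),round(r[2],1))
E
python3 - <<'E'
from h import *
go((.5575,-.0612,.251,-24.5))
P=camera_params("wrist"); im,d=read_camera("wrist"); cv2.imwrite("pics/w1.png",im)
X=pts("wrist",d,P); Z=X[...,2]; near=np.hypot(X[...,0]-.5575,X[...,1]+.061)
print(P)
rep("handle",X,P,(Z>.08)&(Z<.1)&(near<.045),.092)
rep("bridge",X,P,(Z>.046)&(Z<.056)&(near<.06),.052)
rep("knob",X,P,(Z>.058)&(Z<.07)&(np.hypot(X[...,0]-.5625,X[...,1]+.0095)<.02),.064)
E
```

```text
t 1.73 pos [ 0.5566 -0.0634  0.36  ] yaw -24.43 open 0.0369 q6 1.79 F [-0.6 -0.5 -0.6]
shift [ 1.00e-04 -2.40e-03  1.09e-01] rot [0.0007 0.0012 0.0012]
{'fx': 296.900610846033, 'fy': 296.900610846033, 'cx': 321.8103001505533, 'cy': 194.6304368976899, 'position': array([ 0.63052391, -0.09689537,  0.33996491]), 'rotation': array([-0.19464076,  0.29784907, -1.97991413])}
handle px [319. 196.] n 787 z 0.0914 rect [559.  -62.6] [11.1 56.1] 65.1
bridge px [319. 182.] n 3759 z 0.0521 rect [557.7 -61.6] [60.  87.7] 84.5
knob px [270. 205.] n 287 z 0.0632 rect [563.7 -11.6] [18.8 18.7] 65.5
```

View pics/w1.png

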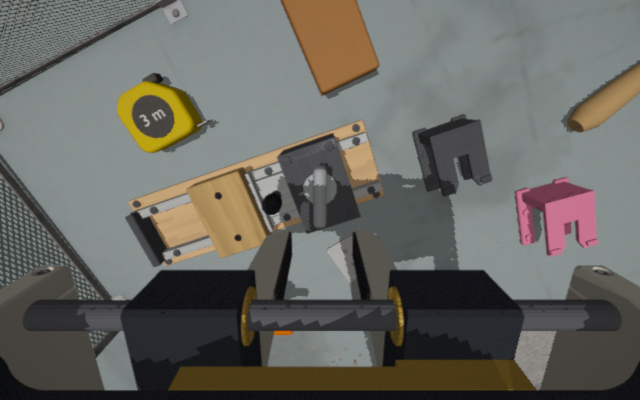

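The wrist view confirms it: the pin handle is at (319,196), upright between the fingers. The knob is at (270,205) and the rest at (452,155). Both views agree within 1.5 mm, so I descend and grip.

{"op": "carry_out", "data": {
  "targets": [
    {"hand":40,"x":0.001,"y":-0.002,"z":0.05,"ax":0,"ay":0,"az":0},
    {"hand":40,"x":0.001,"y":-0.002,"z":0.09,"ax":0,"ay":0,"az":0},
    {"hand":40,"x":0.001,"y":-0.002,"z":0.109,"ax":0,"ay":0,"az":0},
    {"hand":40,"x":0.001,"y":-0.002,"z":0.109,"ax":0,"ay":0,"az":0},
    {"hand":5,"x":0.001,"y":-0.002,"z":0.109,"ax":0,"ay":0,"az":0},
    {"hand":5,"x":0.001,"y":-0.002,"z":0.109,"ax":0,"ay":0,"az":0},
    {"hand":5,"x":0.001,"y":-0.002,"z":0.109,"ax":0,"ay":0,"az":0},
    {"hand":5,"x":0.001,"y":-0.002,"z":0.109,"ax":0,"ay":0,"az":0}
  ],
  "newtons": 30
}}

```text
t: 2.78
tool_pos: [0.5591, -0.0621, 0.2528]
orientation: [3.07, -0.666, 0.003]
force: [-1.0, 1.1, 5.6]
opening: 0.0118
gripper_force: 30.0
```

Run:
```python
from h import *
go((.558,-.0617,.251,-24.5))
```

```text
t 2.77 pos [ 0.5591 -0.0621  0.2528] yaw -24.47 open 0.0118 q6 1.8 F [-1.   1.1  5.6]
shift [-0.0012  0.0001  0.0018] rot [-0.0004 -0.002   0.0006]
```

{"op": "carry_out", "data": {
  "targets": [
    {"hand":5,"x":0,"y":0,"z":0,"ax":0,"ay":0,"az":-0.18},
    {"hand":5,"x":0,"y":0,"z":0,"ax":0,"ay":0,"az":-0.36},
    {"hand":5,"x":0,"y":0,"z":0,"ax":0,"ay":0,"az":-0.54},
    {"hand":5,"x":0,"y":0,"z":0,"ax":0,"ay":0,"az":-0.56},
    {"hand":5,"x":0,"y":0,"z":0,"ax":0,"ay":0,"az":-0.56},
    {"hand":5,"x":0,"y":0,"z":-0.004,"ax":0,"ay":0,"az":-0.56},
    {"hand":5,"x":0,"y":0,"z":-0.007,"ax":0,"ay":0,"az":-0.56},
    {"hand":5,"x":0,"y":0,"z":-0.007,"ax":0,"ay":0,"az":-0.56}
  ]
}}

```text
t: 3.78
tool_pos: [0.5585, -0.062, 0.2586]
orientation: [3.135, 0.208, -0.0]
force: [0.1, -0.0, -1.3]
opening: 0.0116
gripper_force: 30.0
```

Run:
```python
from h import *
go((.558,-.0617,.251,-24.5))
```

```text
t 3.77 pos [ 0.5585 -0.062   0.2586] yaw 7.61 open 0.0116 q6 1.24 F [ 0.1 -0.  -1.3]
shift [-0.0005 -0.0004  0.0076] rot [0.000e+00 1.000e-04 5.604e-01]
```

{"op": "carry_out", "data": {
  "targets": [
    {"hand":5,"x":0,"y":0,"z":-0.002,"ax":0,"ay":0,"az":0},
    {"hand":5,"x":0,"y":0,"z":-0.004,"ax":0,"ay":0,"az":0},
    {"hand":5,"x":0,"y":0,"z":-0.004,"ax":0,"ay":0,"az":0}
  ]
}}

```text
t: 4.15
tool_pos: [0.5586, -0.062, 0.2628]
orientation: [3.135, 0.208, 0.001]
force: [-0.1, -0.2, -1.2]
opening: 0.0118
gripper_force: 30.0
```

Run:
```python
from h import *
go((.558,-.0617,.251,-24.5))
```

```text
t 4.15 pos [ 0.5586 -0.062   0.2628] yaw 7.61 open 0.0118 q6 1.24 F [-0.1 -0.2 -1.2]
shift [-0.0006 -0.0004  0.0118] rot [-0.000e+00 -4.000e-04  5.604e-01]
```

No resistance after 10 mm of lift, so the slot is found at about 32°. I draw the pin out and check with a wrist image, measuring the rest at the same time.

{"op": "carry_out", "data": {
  "targets": [
    {"hand":5,"x":0,"y":0,"z":-0.01,"ax":0,"ay":0,"az":0},
    {"hand":5,"x":0,"y":0,"z":-0.02,"ax":0,"ay":0,"az":0},
    {"hand":5,"x":0,"y":0,"z":-0.03,"ax":0,"ay":0,"az":0},
    {"hand":5,"x":0,"y":0,"z":-0.042,"ax":0,"ay":0,"az":0},
    {"hand":5,"x":0,"y":0,"z":-0.056,"ax":0,"ay":0,"az":0},
    {"hand":5,"x":0,"y":0,"z":-0.07,"ax":0,"ay":0,"az":0},
    {"hand":5,"x":0,"y":0,"z":-0.07,"ax":0,"ay":0,"az":0}
  ]
}}

```text
t: 5.03
tool_pos: [0.5591, -0.0621, 0.3346]
orientation: [3.134, 0.208, 0.005]
force: [-0.3, -0.4, -2.7]
opening: 0.0119
gripper_force: 30.0
```

Run:
```python
from h import *
go((.465,-.196,.332,7.6))
P=camera_params("wrist"); im,d=read_camera("wrist"); cv2.imwrite("pics/w2.png",im)
X=pts("wrist",d,P); Z=X[...,2]; near=np.hypot(X[...,0]-.524,X[...,1]+.201)
rep("rest",X,P,(Z>.038)&(Z<.0465)&(near<.06),.045)
rep("lips",X,P,(Z>.0465)&(Z<.052)&(near<.06),.048,20)
t=np.load("top0.npz"); Pt=camera_params("top")
```

```text
t 5.03 pos [ 0.5591 -0.0621  0.3346] yaw 7.61 open 0.0119 q6 1.24 F [-0.3 -0.4 -2.7]
shift [-0.111   0.1202  0.0024] rot [ 0.001  -0.0029  0.0001]
rest px [456. 239.] n 2564 z 0.0452 rect [ 523.9 -200.3] [53.9 67.4] 84.8
lips px [429. 266.] n 60 z 0.048 rect [ 499.1 -180. ] [12.   6.7] 82.2
lips px [465. 273.] n 58 z 0.0481 rect [ 495.1 -218.2] [11.5  6.1] 87.1
```

View pics/w2.png

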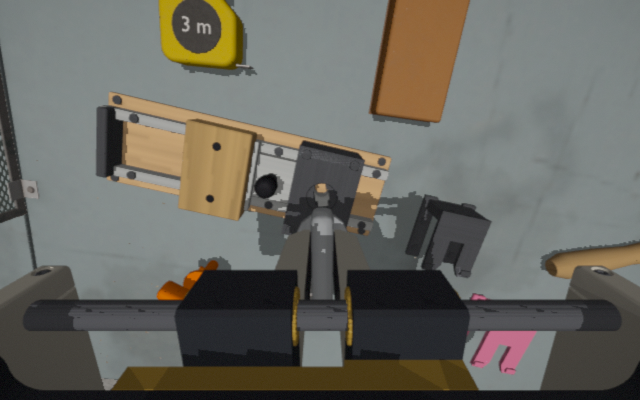

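The pin is drawn out and hangs upright in the fingers at (322,245), with the bore empty behind it at (321,188). The rest lips give the seat at about (0.5206, -0.2010) with yaw -5.7°. Next I go to the point in front of the notch.

Run:
```python
from h import *
go((.4559,-.1946,.3346,-5.7))
```

```text
t 5.08 pos [ 0.5588 -0.062   0.3334] yaw 7.61 open 0.0119 q6 1.24 F [ 0.7  1.  -2.6]
shift [-0.1196  0.1178 -0.0013] rot [ 0.0004 -0.0015  0.2323]
```

{"op": "carry_out", "data": {
  "targets": [
    {"hand":5,"x":-0.03,"y":0.03,"z":0,"ax":0,"ay":0,"az":0.06},
    {"hand":5,"x":-0.06,"y":0.059,"z":0,"ax":0,"ay":0,"az":0.12},
    {"hand":5,"x":-0.09,"y":0.09,"z":0,"ax":0,"ay":0,"az":0.18},
    {"hand":5,"x":-0.12,"y":0.118,"z":0,"ax":0,"ay":0,"az":0.232},
    {"hand":5,"x":-0.12,"y":0.118,"z":0,"ax":0,"ay":0,"az":0.232},
    {"hand":5,"x":-0.12,"y":0.118,"z":0.03,"ax":0,"ay":0,"az":0.232},
    {"hand":5,"x":-0.12,"y":0.118,"z":0.06,"ax":0,"ay":0,"az":0.232},
    {"hand":5,"x":-0.12,"y":0.118,"z":0.06,"ax":0,"ay":0,"az":0.232}
  ]
}}

```text
t: 6.08
tool_pos: [0.4542, -0.1935, 0.2696]
orientation: [-3.135, 0.154, 0.009]
force: [-0.2, 0.4, -1.4]
opening: 0.0117
gripper_force: 30.0
```

Run:
```python
from h import *
P=camera_params("scene"); im,d=read_camera("scene")
cv2.imwrite("pics/s3.png",cv2.resize(im[120:280,290:490],None,fx=4,fy=3.75,interpolation=cv2.INTER_CUBIC))
s=read_state(); X=pts("s",d,P); Z=X[...,2]
t=s['tool_pos'];
for a,b in((-.250,-.224),):pass
# shank/collar points near tcp axis below fingers
n=np.hypot(X[...,0]-t[0],X[...,1]-t[1])
for lo in np.arange(.0,.08,.01):
    m=(n<.025)&(Z>=lo+.003)&(Z<lo+.013)
    if m.sum()>3: print(lo+.008,m.sum(),X[m].mean(0).round(4),np.ptp(X[m][:,:2],axis=0).round(4))
go((.4559,-.1946,.2543,-5.7))
```

```text
0.028 6 [ 0.4492 -0.1899  0.0307] [0.01   0.0032]
0.038 13 [ 0.4503 -0.1901  0.0367] [0.0102 0.0091]
0.048 20 [ 0.449  -0.1901  0.0475] [0.0199 0.0073]
0.058 4 [ 0.4491 -0.188   0.0549] [0.0052 0.002 ]
0.068 46 [ 0.4456 -0.1871  0.0714] [0.027  0.0245]
0.07800000000000001 26 [ 0.4459 -0.1866  0.0746] [0.0196 0.0216]
t 6.12 pos [ 0.455  -0.194   0.2715] yaw -5.63 open 0.0116 q6 1.16 F [ 0.7  0.7 -0.8]
shift [0.001  0.0005 0.0172] rot [-0.0015  0.0029  0.0012]
```

View pics/s3.png

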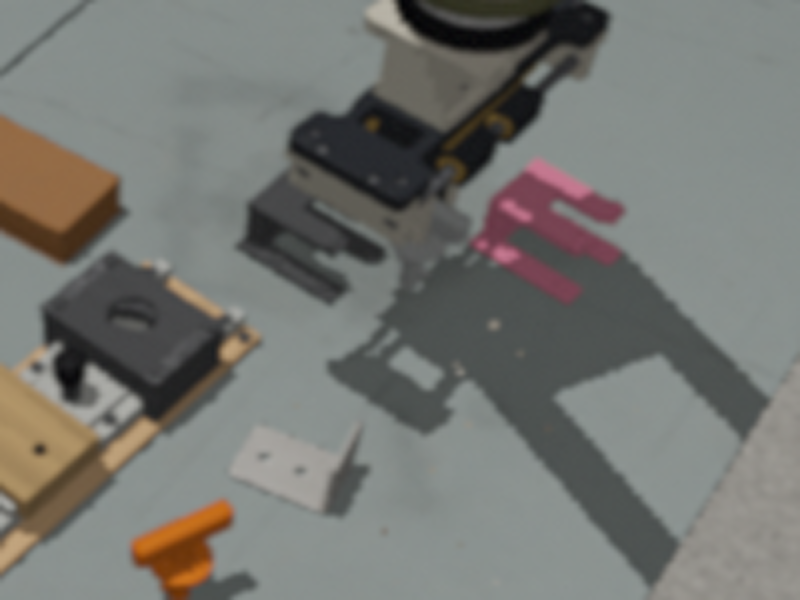

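The pin hangs in the fingers at about (450,235) in this crop, in front of the rest's notch and well clear of the pink one. I lower it to entry height and move in.

{"op": "carry_out", "data": {
  "targets": [
    {"hand":5,"x":0.001,"y":0.0005,"z":0.01,"ax":0,"ay":0,"az":0},
    {"hand":5,"x":0.001,"y":0.0005,"z":0.017,"ax":0,"ay":0,"az":0},
    {"hand":5,"x":0.001,"y":0.0005,"z":0.017,"ax":0,"ay":0,"az":0},
    {"hand":5,"x":0.001,"y":0.0005,"z":0.017,"ax":0,"ay":0,"az":0}
  ]
}}

```text
t: 6.62
tool_pos: [0.4563, -0.1955, 0.2559]
orientation: [3.138, -0.156, 0.0]
force: [-0.2, -0.0, -1.4]
opening: 0.0117
gripper_force: 30.0
```

Run:
```python
from h import *
go((.5206,-.2010,.2543,-5.7),(.4957,-.1985,.2543,-5.7))
```

```text
t 6.62 pos [ 0.4563 -0.1955  0.2559] yaw -5.69 open 0.0117 q6 1.16 F [-0.2 -0.  -1.4]
shift [ 0.0646 -0.0009  0.0016] rot [ 0.0002 -0.0003  0.0002]
shift [ 0.0395 -0.0009  0.0016] rot [ 0.0002 -0.0003  0.0002]
```

{"op": "carry_out", "data": {
  "targets": [
    {"hand":5,"x":0.012,"y":-0.001,"z":0.001,"ax":0,"ay":0,"az":0},
    {"hand":5,"x":0.024,"y":-0.001,"z":0.001,"ax":0,"ay":0,"az":0},
    {"hand":5,"x":0.034,"y":-0.001,"z":0.001,"ax":0,"ay":0,"az":0},
    {"hand":5,"x":0.044,"y":-0.001,"z":0.001,"ax":0,"ay":0,"az":0},
    {"hand":5,"x":0.05,"y":-0.001,"z":0.001,"ax":0,"ay":0,"az":0},
    {"hand":5,"x":0.05,"y":-0.001,"z":0.001,"ax":0,"ay":0,"az":0}
  ]
}}

```text
t: 7.38
tool_pos: [0.5064, -0.1994, 0.2545]
orientation: [-3.138, 0.155, 0.0]
force: [0.3, -0.4, -1.8]
opening: 0.0118
gripper_force: 30.0
```

Run:
```python
from h import *
go((.5206,-.2010,.2543,-5.7))
```

```text
t 7.38 pos [ 0.5064 -0.1994  0.2545] yaw -5.67 open 0.0118 q6 1.2 F [ 0.3 -0.4 -1.8]
shift [0.0143 0.0002 0.0002] rot [-0.      0.0002  0.0005]
```

{"op": "carry_out", "data": {
  "targets": [
    {"hand":5,"x":0.007,"y":0,"z":0,"ax":0,"ay":0,"az":0},
    {"hand":5,"x":0.014,"y":0,"z":0,"ax":0,"ay":0,"az":0},
    {"hand":5,"x":0.014,"y":0,"z":0,"ax":0,"ay":0,"az":0},
    {"hand":5,"x":0.014,"y":0,"z":0,"ax":0,"ay":0,"az":0}
  ]
}}

```text
t: 7.88
tool_pos: [0.5199, -0.2008, 0.2545]
orientation: [-3.138, 0.156, 0.0]
force: [0.1, -0.5, -1.0]
opening: 0.0118
gripper_force: 30.0
```

Run:
```python
from h import *
go((.5206,-.2010,.2460,-5.7))
```

```text
t 7.88 pos [ 0.5199 -0.2008  0.2545] yaw -5.68 open 0.0118 q6 1.21 F [ 0.1 -0.5 -1. ]
shift [0.0007 0.0002 0.0085] rot [-0.0001  0.0003  0.0004]
```

{"op": "carry_out", "data": {
  "targets": [
    {"hand":5,"x":0.0005,"y":0,"z":0.003,"ax":0,"ay":0,"az":0},
    {"hand":5,"x":0.0005,"y":0,"z":0.006,"ax":0,"ay":0,"az":0},
    {"hand":5,"x":0.0005,"y":0,"z":0.008,"ax":0,"ay":0,"az":0},
    {"hand":5,"x":0.0005,"y":0,"z":0.0085,"ax":0,"ay":0,"az":0},
    {"hand":5,"x":0.0005,"y":0,"z":0.0085,"ax":0,"ay":0,"az":0}
  ]
}}

```text
t: 8.5
tool_pos: [0.5204, -0.2009, 0.2461]
orientation: [-3.138, 0.156, 0.0]
force: [-0.2, 0.4, -2.4]
opening: 0.0118
gripper_force: 30.0
```

Run:
```python
from h import *
go((.5206,-.2010,.2460,-5.7))
```

```text
t 8.5 pos [ 0.5204 -0.2009  0.2461] yaw -5.69 open 0.0118 q6 1.21 F [-0.2  0.4 -2.4]
shift [0.0002 0.0001 0.0001] rot [-0.      0.      0.0003]
```

Not quite resting yet, so I lower 2 mm more.

{"op": "carry_out", "data": {
  "targets": [
    {"hand":5,"x":0,"y":0,"z":0.001,"ax":0,"ay":0,"az":0},
    {"hand":5,"x":0,"y":0,"z":0.002,"ax":0,"ay":0,"az":0},
    {"hand":5,"x":0,"y":0,"z":0.002,"ax":0,"ay":0,"az":0}
  ]
}}

```text
t: 8.88
tool_pos: [0.5206, -0.2009, 0.2458]
orientation: [3.137, -0.156, 0.001]
force: [-8.0, 3.0, 12.7]
opening: 0.0117
gripper_force: 30.0
```

Contact at exactly the seated height. Release and back off upward.

{"op": "carry_out", "data": {
  "targets": [
    {"hand":5,"x":0,"y":0,"z":-0.001,"ax":0,"ay":0,"az":0},
    {"hand":40,"x":0,"y":0,"z":-0.001,"ax":0,"ay":0,"az":0},
    {"hand":40,"x":0,"y":0,"z":-0.001,"ax":0,"ay":0,"az":0},
    {"hand":40,"x":0,"y":0,"z":-0.001,"ax":0,"ay":0,"az":0},
    {"hand":40,"x":0,"y":0,"z":-0.04,"ax":0,"ay":0,"az":0},
    {"hand":40,"x":0,"y":0,"z":-0.1,"ax":0,"ay":0,"az":0},
    {"hand":40,"x":0,"y":0,"z":-0.12,"ax":0,"ay":0,"az":0},
    {"hand":40,"x":0,"y":0,"z":-0.12,"ax":0,"ay":0,"az":0}
  ]
}}

```text
t: 9.88
tool_pos: [0.521, -0.2011, 0.3658]
orientation: [3.136, -0.156, 0.005]
force: [-0.4, 0.4, -0.7]
opening: 0.0372
gripper_force: 0.0
```

Run:
```python
from h import *
P=camera_params("wrist"); im,d=read_camera("wrist"); cv2.imwrite("pics/w4.png",im)
X=pts("w",d,P); Z=X[...,2]; near=np.hypot(X[...,0]-.5206,X[...,1]+.201)
rep("handle",X,P,(Z>.075)&(Z<.1)&(near<.045),.085)
rep("collar",X,P,(Z>.0475)&(Z<.06)&(near<.045),.05,20)
m=(near<.035)&(Z>.075)&(Z<.1); Q=X[m]; print("tilt fit",np.linalg.lstsq(np.c_[Q[:,:2]-Q[:,:2].mean(0),np.ones(len(Q))],Q[:,2],rcond=None)[0])
# knob pinch: fingers along jig x -> tool y az -5.5 => yaw 84.5 or -95.5
go((.5628,-.0098,.366,84.5),(.5628,-.0098,.366,-95.5))
```

```text
handle px [321. 196.] n 736 z 0.0845 rect [ 520.3 -200.6] [11.4 55. ] 84.3
collar px [311. 188.] n 193 z 0.0499 rect [ 520.4 -189.1] [ 8.3 30.1] 83.9
collar px [331. 188.] n 194 z 0.05 rect [ 518.  -212.3] [ 9.3 30.1] 84.7
collar px [341. 208.] n 43 z 0.0483 rect [ 496.1 -218.9] [9.6 5.6] 84.3
collar px [304. 208.] n 35 z 0.0482 rect [ 499.3 -180.4] [10.6  4.5] 84.3
tilt fit [-0.01630259 -0.00231657  0.08409463]
t 9.93 pos [ 0.5204 -0.2008  0.3636] yaw -5.68 open 0.037 q6 1.21 F [ 0.1  0.2 -0.5]
shift [ 0.0233 -0.1943 -0.0024] rot [ 1.000e-04 -1.000e-04 -1.574e+00]
shift [ 0.0233 -0.1943 -0.0024] rot [-1.0000e-04 -1.0000e-04  1.5676e+00]
```

View pics/w4.png

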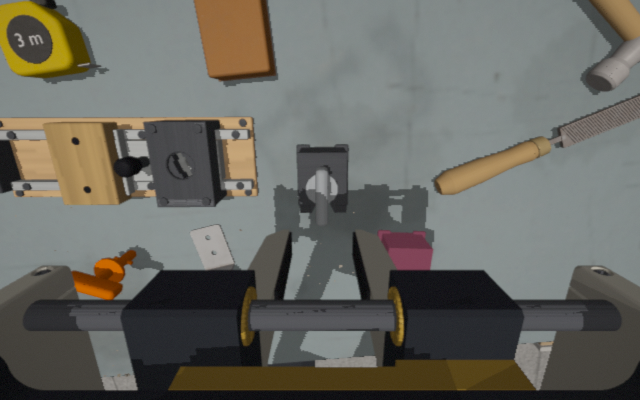

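The pin is parked: handle at (321,196), handle top at 84.5 mm (85 expected), collar top flat at 50 mm behind both lips. Now the knob.

{"op": "carry_out", "data": {
  "targets": [
    {"hand":50,"x":0.003,"y":-0.025,"z":0,"ax":0,"ay":0,"az":-0.18},
    {"hand":50,"x":0.006,"y":-0.05,"z":0,"ax":0,"ay":0,"az":-0.36},
    {"hand":50,"x":0.01,"y":-0.08,"z":0,"ax":0,"ay":0,"az":-0.54},
    {"hand":50,"x":0.013,"y":-0.11,"z":0,"ax":0,"ay":0,"az":-0.72},
    {"hand":50,"x":0.016,"y":-0.14,"z":0,"ax":0,"ay":0,"az":-0.9},
    {"hand":50,"x":0.02,"y":-0.17,"z":0,"ax":0,"ay":0,"az":-1.08},
    {"hand":50,"x":0.023,"y":-0.194,"z":0,"ax":0,"ay":0,"az":-1.26},
    {"hand":50,"x":0.023,"y":-0.194,"z":0,"ax":0,"ay":0,"az":-1.44}
  ]
}}

```text
t: 10.92
tool_pos: [0.562, -0.0083, 0.3606]
orientation: [-2.451, -1.959, 0.005]
force: [-0.4, -0.4, -0.0]
opening: 0.0462
gripper_force: 0.0
```

Run:
```python
from h import *
go((.5628,-.0098,.366,84.5))
```

```text
t 10.93 pos [ 0.562  -0.0083  0.3606] yaw 77.29 open 0.0462 q6 0.12 F [-0.4 -0.4 -0. ]
shift [-0.0013  0.0011 -0.0054] rot [-0.0051 -0.0002 -0.1259]
```

{"op": "carry_out", "data": {
  "targets": [
    {"hand":50,"x":0,"y":0,"z":0,"ax":0,"ay":0,"az":-0.13},
    {"hand":50,"x":0,"y":0,"z":0.06,"ax":0,"ay":0,"az":-0.13},
    {"hand":50,"x":0,"y":0,"z":0.06,"ax":0,"ay":0,"az":-0.13},
    {"hand":50,"x":0,"y":0,"z":0.06,"ax":0,"ay":0,"az":-0.13}
  ]
}}

```text
t: 11.42
tool_pos: [0.5623, -0.0101, 0.3037]
orientation: [-2.329, -2.106, 0.002]
force: [-0.3, 0.7, 1.1]
opening: 0.0466
gripper_force: 0.0
```

Run:
```python
from h import *
P=camera_params("wrist"); im,d=read_camera("wrist"); X=pts("w",d,P); Z=X[...,2]
rep("knob",X,P,(Z>.058)&(Z<.07)&(np.hypot(X[...,0]-.5625,X[...,1]+.0098)<.02),.064,30)
rep("bridge",X,P,(Z>.046)&(Z<.056)&(np.hypot(X[...,0]-.558,X[...,1]+.061)<.06),.052)
go((.5625,-.0100,.223,84.5))
```

```text
knob px [323. 210.] n 441 z 0.0633 rect [562.   -7.9] [19.  18.7] 69.6
bridge px [321. 262.] n 4838 z 0.0521 rect [555.7 -59.7] [63.1 83.7] 84.4
t 11.47 pos [ 0.5629 -0.0101  0.3052] yaw 84.26 open 0.0468 q6 -0.01 F [-0.4  0.5 -0.2]
shift [ 0.0001 -0.0005  0.0822] rot [ 0.0006 -0.     -0.0042]
```

{"op": "carry_out", "data": {
  "targets": [
    {"hand":50,"x":0,"y":0,"z":0.04,"ax":0,"ay":0,"az":0},
    {"hand":50,"x":0,"y":0,"z":0.065,"ax":0,"ay":0,"az":0},
    {"hand":50,"x":0,"y":0,"z":0.081,"ax":0,"ay":0,"az":0},
    {"hand":50,"x":0,"y":0,"z":0.081,"ax":0,"ay":0,"az":0},
    {"hand":15,"x":0,"y":0,"z":0.081,"ax":0,"ay":0,"az":0},
    {"hand":15,"x":0,"y":0,"z":0.081,"ax":0,"ay":0,"az":0},
    {"hand":15,"x":0,"y":0,"z":0.081,"ax":0,"ay":0,"az":0},
    {"hand":15,"x":0,"y":0,"z":0.081,"ax":0,"ay":0,"az":0}
  ],
  "newtons": 20
}}

```text
t: 12.48
tool_pos: [0.5629, -0.0101, 0.2239]
orientation: [2.329, 2.107, 0.001]
force: [-0.7, -0.1, 3.9]
opening: 0.019
gripper_force: 20.0
```

Run:
```python
from h import *
go((.5625,-.0100,.223,84.5))
```

```text
t 12.47 pos [ 0.5629 -0.0101  0.2239] yaw 84.27 open 0.019 q6 -0.01 F [-0.7 -0.1  3.9]
shift [ 0.0001 -0.0004  0.0009] rot [ 0.0014 -0.     -0.004 ]
```

Knob gripped (19 mm). Push along tool x, which is the jig's +y.

{"op": "carry_out", "data": {
  "targets": [
    {"hand":15,"x":0.011,"y":0,"z":0,"ax":0,"ay":0,"az":0},
    {"hand":15,"x":0.022,"y":0,"z":0,"ax":0,"ay":0,"az":0},
    {"hand":15,"x":0.033,"y":0,"z":0,"ax":0,"ay":0,"az":0},
    {"hand":15,"x":0.044,"y":0,"z":0,"ax":0,"ay":0,"az":0},
    {"hand":15,"x":0.055,"y":0,"z":0,"ax":0,"ay":0,"az":0},
    {"hand":15,"x":0.064,"y":0,"z":0,"ax":0,"ay":0,"az":0},
    {"hand":15,"x":0.068,"y":0,"z":0,"ax":0,"ay":0,"az":0},
    {"hand":15,"x":0.068,"y":0,"z":0,"ax":0,"ay":0,"az":0}
  ]
}}

```text
t: 13.48
tool_pos: [0.5696, 0.0585, 0.2239]
orientation: [2.329, 2.108, 0.002]
force: [-1.3, 1.3, 6.8]
opening: 0.0191
gripper_force: 20.0
```

{"op": "carry_out", "data": {
  "targets": [
    {"hand":15,"x":0.002,"y":0,"z":0,"ax":0,"ay":0,"az":0},
    {"hand":15,"x":0.004,"y":0,"z":0,"ax":0,"ay":0,"az":0},
    {"hand":15,"x":0.004,"y":0,"z":0,"ax":0,"ay":0,"az":0}
  ]
}}

```text
t: 13.85
tool_pos: [0.5699, 0.0604, 0.2238]
orientation: [2.328, 2.106, -0.004]
force: [-3.2, -11.1, 7.9]
opening: 0.0191
gripper_force: 20.0
```

It stopped at 70.5 mm with an 11 N reaction, so it is at the end stop. Release and rise.

{"op": "carry_out", "data": {
  "targets": [
    {"hand":50,"x":0,"y":0,"z":0,"ax":0,"ay":0,"az":0},
    {"hand":50,"x":0,"y":0,"z":0,"ax":0,"ay":0,"az":0},
    {"hand":50,"x":0,"y":0,"z":0,"ax":0,"ay":0,"az":0},
    {"hand":50,"x":0,"y":0,"z":-0.03,"ax":0,"ay":0,"az":0},
    {"hand":50,"x":0,"y":0,"z":-0.08,"ax":0,"ay":0,"az":0},
    {"hand":50,"x":0,"y":0,"z":-0.14,"ax":0,"ay":0,"az":0},
    {"hand":50,"x":0,"y":0,"z":-0.14,"ax":0,"ay":0,"az":0},
    {"hand":50,"x":0,"y":0,"z":-0.14,"ax":0,"ay":0,"az":0}
  ]
}}

```text
t: 14.85
tool_pos: [0.5696, 0.0618, 0.3628]
orientation: [-2.329, -2.108, -0.0]
force: [-0.1, 0.4, -0.9]
opening: 0.0466
gripper_force: 0.0
```

Run:
```python
from h import *
P=camera_params("wrist"); im,d=read_camera("wrist"); X=pts("w",d,P); Z=X[...,2]
rep("knob",X,P,(Z>.055)&(Z<.07)&(np.hypot(X[...,0]-.57,X[...,1]-.06)<.03),.064,30)
s,_=read_camera("scene"); t,_=read_camera("top")
cv2.imwrite("pics/end.png",np.hstack([cv2.resize(s[110:310,220:460],None,fx=1.6,fy=2.5),cv2.resize(t[120:300,220:440],(400,500))]))
go((.5,0,.36,84))
```

```text
knob px [322. 191.] n 308 z 0.0632 rect [568.2  61.5] [19.4 18.6] 84.3
t 15.0 pos [0.5691 0.0616 0.3608] yaw 84.27 open 0.0465 q6 0.12 F [-0.3  0.   0.3]
shift [-0.0682 -0.0626  0.0011] rot [-0.0036  0.0004  0.0048]
```

View pics/end.png

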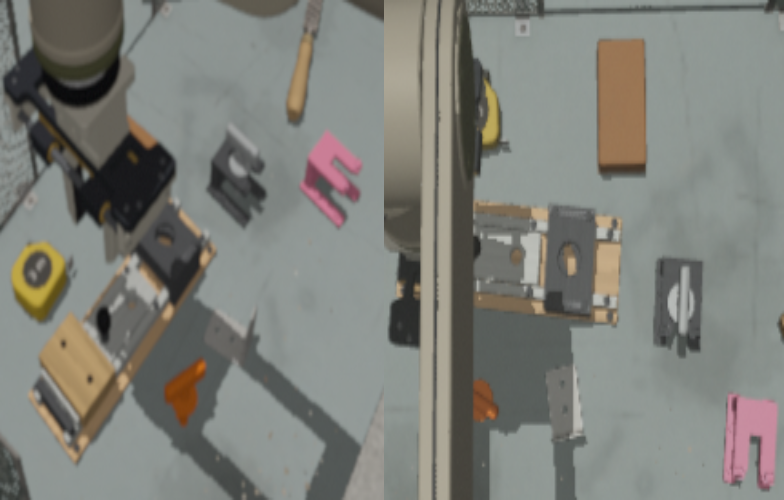

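Final pictures: the carriage block sits against the end stop (left view, about (75,375)). The pin is upright in the dark rest ((680,300), right view), and the bystanders are in place. Knob travel measures 69.7 mm.

```bash
python3 -c "
from plant import robot; print(robot.close_job())"
```

```text
the job is handed in; nothing more can be done
None
```

The pin was turned about 32° counterclockwise, drawn out and parked upright and flat in the dark rest; the carriage was then pushed to its end stop, everything was released, and the job was handed in at about 15 s.

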